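Hang the suction trap canister in its bayonet ring and lock it

ROBOT

A 7-joint arm with a two-finger parallel gripper is mounted at the origin on a cart in front of the work surface, level with it; the furniture and walls round the work are solid. World frame = base frame: x ahead of the robot, y to its left, z up, the work surface at z = 0. Lengths are in m, angles in rad, forces in N, time in s.
With the tool pointing down it reaches from about 0.4 to 0.85 m from the base axis. Payload 10.4 kg.
Tool frame: the origin (TCP) lies between the finger pads, 19 mm behind the fingertips; this is the grasp point; z points along the fingers, y is the line along which they close (so a half turn about z gives the same grasp; the last joint's range is limited). The gripper opens to 85 mm and grips with 20 to 120 N. Pads are 22 mm wide; open, the fingers measure 114 mm over their backs; the gripper's body (76 mm by 85 mm) begins 54 mm behind the grasp point. The pads swing forward as they close: fully open they stand 13 mm farther back than shut.
Start: joints at [-1.232, 0.332, -0.065, 1.46, 0.022, 1.35, -0.088], TCP at [0.221, 0.585, 0.25] pointing down, gripper open.
Joint ranges: [-2.6, 2.6], [-0.5, 2.12], [-1.47, 1.34], [0.16, 2.42], [-1.27, 4.41], [0.06, 2.06], [-2.6, 2.6]. Speed limits (rad/s): [2.22, 2.22, 2.79, 2.79, 3.14, 3.14, 3.14].

INTERFACE

Orientations are given as a unit quaternion [x, y, z, w].
In Python, from workcell import get_obs, optics, job gives the robot as it stands. The module is installed in compiled form; this text tells all that it offers.
- The arm moves only by the tool send_rows, never from a script. Its argument "plan" is a list that holds one entry, the list of rows, each a list of 7 numbers: the turn, a rotation vector about the tool's x, y, z in units of 1.5 rad (1.0 is 1.5 rad), then the shift along the tool's x, y, z in units of 20 cm (1.0 is 20 cm), then the opening, from 0 (shut) to 1 (fully open). A call has 1 to 20 rows; each row shifts and turns the commanded pose from where the row before left it, along the tool's axes as they then stand; what a row does not reach is not made up. A row lasts 1/12 s, in which the tool goes at most 41.7 mm and 7.16 degrees, less where a joint would pass 70% of its speed; a pose out of reach is approached as far as the arm can. A call with a number of a shift or a turn outside -1 to 1 is refused whole. A call with a gripper value outside its range is refused whole. The fingers move at their own pace and stop on an object; "squeeze" is the grip in N (left out, the last holds). Time passes only in rows, so rows that do not move let the fingers close. It gives the time, the measured TCP pose, the force, the opening and the grip force at its end, in the units of the state.
- get_obs(): the state, without advancing time (a new reading comes with each control period).
- optics.camera(name): name is "side" or "top"; returns the picture (420x560x3 uint8, red, green, blue); there is no depth.
- optics.get_calibration(name): a dict with "intrinsics" (3x3 intrinsics, pixels), "world_from_camera" (4x4, takes a point from camera to world coordinates). Camera axes: x right, y up, looking along -z (the intrinsics and any distortion apply to the point x, -y, -z); pixel columns grow to the right and rows downward; lengths in m; the calibration is good to about 2 mm. A picture is of the moment at which its call begins. get_calibration takes no time and is no camera call.
- job.hand_in(): hands the job in; it is judged then, once.
The state is a dict: "clock": time; "joint_pos": joint angles; "joint_velocities": joint speeds; "tau": joint torques, N m; "position": TCP position; "ee_rot": TCP orientation; "ft_force": force on the tool from outside, world axes, zero at the start; "torque": the same for the moment, N m; "grip_width": opening from 0.0 (shut) to 1.0 (fully open); "grasp_force": force on a finger pad.
Only numpy, scipy, OpenCV 4.12 (cv2) and the standard library are available. Lean on these libraries where they do the work, as an engineer would, in place of code of your own. Each camera call takes 0.05 s, during which the arm holds its last target. There are 200 camera calls.

TASK

Hang the canister in the ring of the bench stand: lower it upright so that its two side lugs pass through the two gaps in the ring and rest on the ledge inside, then turn it clockwise (seen from above) while pressing down gently, until both lugs drop into the locking notches hidden under the ring's rim, and let go. Never force it against the stand (stay below 25 N), and leave the two bottles and the sample cup where they stand.

Things in the scene. Friction and masses are not known exactly. Their poses are not given: they have to be found in the camera images.
- canister: Loose white cylindrical canister, grey lid, 0.11 to 0.23 kg, upright on the desk at the start. Origin: centre of its underside; z up through the lid. Body 57 mm across, lid top at z = 70 mm. On the lid stands a flat grip bar: 44 mm along x, 14 mm along y, from z = 70 to 115 mm. Two lugs along its +x and -x (see point lug_axis). The canister is the same after half a turn.
- lug_axis (a point): Point on the canister's axis at the height of its two lugs, 54 mm above its underside. The lugs are square steel bars, 8 mm wide and 8 mm high, that stick out level along the canister's own +x and -x to 38 mm from the axis; their lower face is 50 mm above the underside. Axes as the canister's.
- grip (a point): Point on the canister's axis in the grip bar, 96 mm above its underside (19 mm below the bar's top): a good place for the TCP, fingers closing along the canister's y; fingertips reaching 19 mm further down still clear the lid and the ring when the canister is locked. Axes as the canister's.
- stand: Fixed rigid metal stand. Origin: centre of its underside, on the desk; z up. Round base 120 mm across, 8 mm thick, three posts, a ring 88 mm outside (110 mm flange at z = 74 to 79 mm) with its top at z = 101 mm. Bore 63 mm, open below. The ring's rim (5 mm thick) has two gaps, 13 mm wide, along the stand's own +x and -x, for the lugs. Same after half a turn.
- mouth (a point): Centre of the ring's top face, 101 mm above the stand's underside, on the ring's axis. Axes as the stand's.
- ledge (a point): Centre of the hard ledge under the rim, 85 mm above the stand's underside. Track above it: 11 mm high, 80 mm across outside. Lugs resting on it put the canister's underside 35 mm above the stand's. From each gap the track runs only clockwise seen from above (negative yaw); a lug can turn about 93 degrees from the gap to the blind end. Axes as the stand's.
- notches (a point): Centre between the two notch floors, 79 mm above the stand's underside. Each is cut 6 mm into the ledge, 12.5 mm wide, far edge bevelled (3 x 1.2 mm); they lie half a turn apart, 28 to 80 degrees clockwise of the gaps, different on each stand, hidden, to be felt. The ledge goes on beyond: unpressed lugs ride past. Lugs in them: canister's underside 29 mm above the stand's.
- dropper_bottle: Bystander: amber bottle with a white cap, 36 mm across, 81 mm tall, loose; origin at the centre of its underside.
- dropper_bottle_b: Bystander: amber bottle with a black cap, 36 mm across, 67 mm tall, loose; origin at the centre of its underside.
- sample_cup: Bystander: sample cup with a screw cap, 62 mm across, 69 mm tall, loose; origin at the centre of its underside.
Not all that is in view belongs to the job. There is more than one size of the canister; the one meant has the size given above.

How it is judged:
By the outcome, as a careful person would: the job done as asked, in the order asked, and still so for the second after the job is handed in, with the robot touching nothing.
It also fails if it takes over 67 s, if anything falls off the work surface, if the arm or the gripper's body presses on something with over 40 N, if the wrist force passes 120 N, or if a joint passes its speed limit or range.

## Working session

There is one attempt and no reset: what is moved stays moved. The work goes in short steps, Python scripts to look and compute and a tool call to move; the robot and the scene stay as the last step left them, time stands still between calls to the robot, and variables do not carry over. Pictures are saved under pics/ and viewed, at most 10 in all, crops included, and the job is handed in when it is done.

Besides the shell and the picture viewer there is one more tool, called as a command line: name --argument value ..., lists and objects as JSON in quotes. send_rows: Moves the arm, as the interface text tells. Its arguments: {"type":"object","properties":{"plan":{"type":"array"},"squeeze":{"type":"number"}},"required":["plan"]}

```bash
mkdir -p pics; python3 - <<'E'
from workcell import get_obs, optics
import cv2
for n in("top","side"):
    cv2.imwrite(f"pics/{n}0.png",optics.camera(n)[:,:,::-1]); c=optics.get_calibration(n); print(n,c)
print(get_obs())
E
```

```text
top {'intrinsics': array([[428.83636281,   0.        , 282.69939416],
       [  0.        , 428.83636281, 213.81247305],
       [  0.        ,   0.        ,   1.        ]]), 'world_from_camera': array([[ 4.57606591e-04,  9.94171429e-01, -1.07809833e-01,
         4.73140378e-01],
       [-9.99732681e-01, -2.03733040e-03, -2.30307373e-02,
         5.42365659e-02],
       [-2.31161453e-02,  1.07791552e-01,  9.93904736e-01,
         9.49299201e-01],
       [ 0.00000000e+00,  0.00000000e+00,  0.00000000e+00,
         1.00000000e+00]])}
side {'intrinsics': array([[403.58694552,   0.        , 283.90461539],
       [  0.        , 403.58694552, 203.1312286 ],
       [  0.        ,   0.        ,   1.        ]]), 'world_from_camera': array([[-0.99334456,  0.08184659, -0.08104152,  0.49410705],
       [-0.1142193 , -0.60925335,  0.78470651,  0.73628753],
       [ 0.01485073,  0.78874045,  0.61454695,  0.61428061],
       [ 0.        ,  0.        ,  0.        ,  1.        ]])}
{'clock': 0.1, 'joint_pos': array([-1.23160896,  0.33280915, -0.06468038,  1.4608189 ,  0.02160089,
        1.34992308, -0.08847831]), 'joint_velocities': array([ 0.00198499, -0.00074952, -0.00133073, -0.00275621,  0.00062966,
       -0.00060954, -0.00090839]), 'tau': array([ 1.83251410e-03, -6.26738763e+01,  4.93282545e-02, -3.92433500e+01,
        1.63528975e-02,  6.89813125e-03, -3.04482148e-05]), 'position': array([0.22112203, 0.58425286, 0.24931349]), 'ee_rot': array([ 1.79898016e-01,  9.83685064e-01, -6.26250388e-04, -8.20468295e-05]), 'ft_force': array([-0.60119869,  0.17952438, -0.814383  ]), 'torque': array([ 0.01206343, -0.07265136,  0.01322217]), 'grasp_force': 0.0, 'grip_width': 0.9989035453063021}
```

View pics/top0.png

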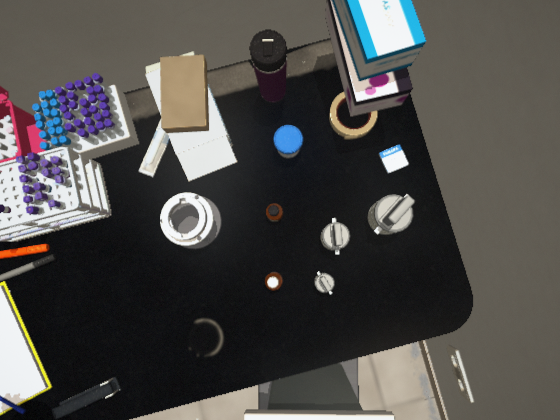

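View pics/side0.png

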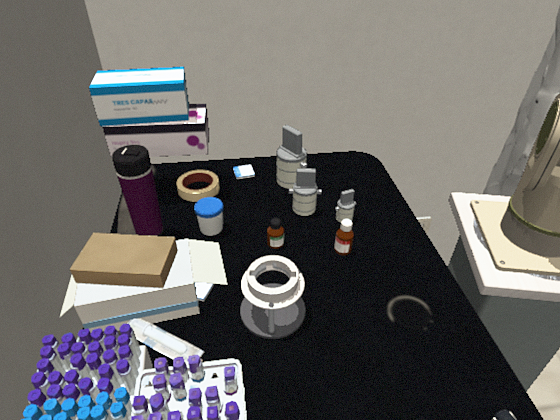

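Top view: the three canisters are at about (391,214) large, (336,236) medium and (325,283) small. The medium one is about 29 px across, which matches 57 mm. The stand ring is at (187,220), bottles are at (274,212) and (273,282), and the cup is at (288,140). I'll zoom in next.

```bash
python3 - <<'E'
import cv2, numpy as np
t=cv2.imread("pics/top0.png"); s=cv2.imread("pics/side0.png")
def crop(im,x,y,w,h,k,step=10):
    c=cv2.resize(im[y:y+h,x:x+w],None,fx=k,fy=k,interpolation=cv2.INTER_CUBIC)
    for i in range(0,w,step): cv2.line(c,(i*k,0),(i*k,6),(0,255,255),1); 
    for i in range(0,h,step): cv2.line(c,(0,i*k),(6,i*k),(0,255,255),1)
    return c
a=crop(t,150,185,80,60,5); b=crop(t,300,205,80,60,5); d=crop(s,235,250,80,60,5); e=crop(s,270,160,80,60,5)
cv2.imwrite("pics/c1.png",np.vstack([np.hstack([a,b]),np.hstack([d,e])]))
E
```

```text
(no output)
```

View pics/c1.png

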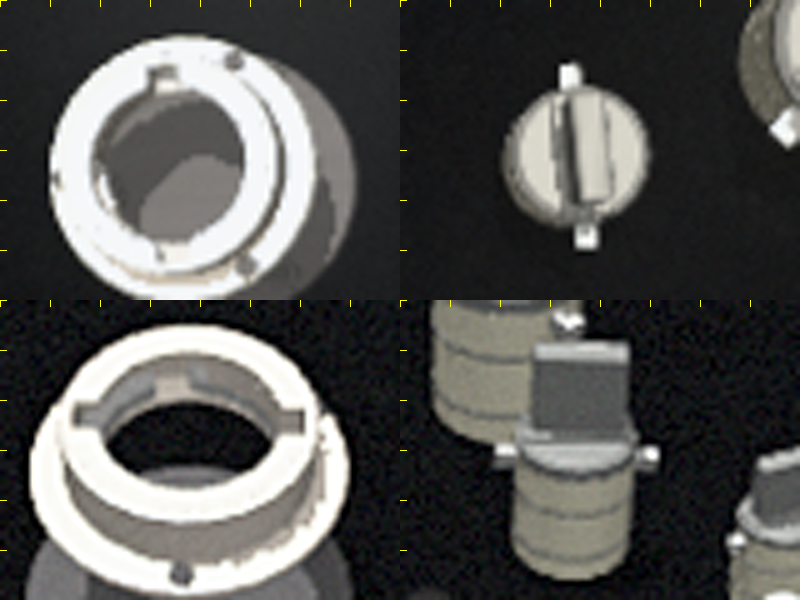

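```bash
cat > h.py <<'E'
import numpy as np, cv2
from scipy.optimize import least_squares
from workcell import get_obs, optics
C={n:optics.get_calibration(n) for n in("top","side")}
def proj(n,P):
    c=C[n]; T=np.linalg.inv(c["world_from_camera"]); p=np.atleast_2d(P)@T[:3,:3].T+T[:3,3]
    p=p*[1,-1,-1]; q=p@c["intrinsics"].T; return q[:,:2]/q[:,2:]
def ray(n,uv,z):
    c=C[n]; M=c["world_from_camera"]; d=np.linalg.inv(c["intrinsics"])@[uv[0],uv[1],1]; d=M[:3,:3]@(d*[1,-1,-1])
    return M[:3,3]+d*(z-M[2,3])/d[2]
def fit2(meas,z,x0,r):  # meas: (cam, sign, u, v) lug/gap end points at height z
    def f(p): return np.concatenate([proj(n,[p[0]+s*p[3]*np.cos(p[2]),p[1]+s*p[3]*np.sin(p[2]),z])[0]-[u,v] for n,s,u,v in meas])
    return least_squares(f,[*x0,0,r])
def circ(c,r,z,a0=0,n=60):
    a=np.linspace(0,2*np.pi,n)+a0; return np.c_[c[0]+r*np.cos(a),c[1]+r*np.sin(a),0*a+z]
def box(c,yaw,hx,hy,z):
    R=np.array([[np.cos(yaw),-np.sin(yaw)],[np.sin(yaw),np.cos(yaw)]])
    q=np.array([[1,1],[1,-1],[-1,-1],[-1,1],[1,1]])*[hx,hy]@R.T+c[:2]; return np.c_[q,[z]*5]
def crop(im,n,x,y,w,h,k,curves):
    c=cv2.resize(im[y:y+h,x:x+w],None,fx=k,fy=k,interpolation=cv2.INTER_CUBIC)
    for P,col in curves: cv2.polylines(c,[np.round(((proj(n,P)-[x,y]+.5)*k-.5)*16).astype(int)],False,col,1,cv2.LINE_AA,4)
    return c
def stand_curves(s,yaw): 
    return [(circ(s,.0315,.101),(0,0,255)),(circ(s,.044,.101),(0,0,255)),(circ(s,.055,.079),(255,0,0)),(box(s,yaw,.04,.0065,.101),(0,255,0))]
def can_curves(c,yaw,z):
    return [(box(c,yaw,.038,.004,z+.058),(0,0,255)),(box(c,yaw,.022,.007,z+.115),(0,255,0)),(circ(c,.0285,z+.07),(255,0,0)),(circ(c,.0285,z),(255,0,0))]
E
python3 - <<'E'
from h import *
P=lambda ox,oy,u,v:(ox+u/5-.4,oy+v/5-.4)
cm=[("top",1,*P(300,205,170,65)),("top",-1,*P(300,205,187,248)),("side",1,*P(270,160,94,157)),("side",-1,*P(270,160,259,157))]
sm=[("top",1,*P(150,185,163,66)),("top",-1,*P(150,185,171.5,262)),("side",1,*P(235,250,72,114)),("side",-1,*P(235,250,305,121))]
for nm,m,z,x0,r in(("can",cm,.055,(.52,-.06),.038),("stand",sm,.101,(.5,.25),.04)):
    f=fit2(m,z,x0,r); print(nm,f.x.round(4),np.rad2deg(f.x[2]).round(1),f.fun.round(2))
    if nm=="can":c=f.x
    else:s=f.x
t=cv2.imread("pics/top0.png"); S=cv2.imread("pics/side0.png")
sc=stand_curves(s,s[2]); cc=can_curves(c,c[2],0)
cv2.imwrite("pics/o1.png",np.vstack([np.hstack([crop(t,"top",150,185,80,60,5,sc),crop(t,"top",300,205,80,60,5,cc)]),np.hstack([crop(S,"side",235,250,80,60,5,sc),crop(S,"side",270,160,80,60,5,cc)])]))
for n,uv,z in(("top",(391,214),.09),("top",(325,283),.04),("top",(274,212),.065),("top",(273,282),.08)): print(ray(n,uv,z).round(3))
E
```

```text
can [ 0.5241 -0.0336  0.0917  0.0385] 5.3 [-0.65 -0.21 -0.19  0.01  0.34 -1.2   0.03 -0.37]
stand [0.559  0.2739 0.0778 0.0395] 4.5 [-0.55 -0.23 -0.2  -0.24  0.24 -0.56  0.22 -0.2 ]
[ 0.566 -0.143  0.09 ]
[ 0.426 -0.013  0.04 ]
[0.573 0.093 0.065]
[0.43  0.094 0.08 ]
```

View pics/o1.png

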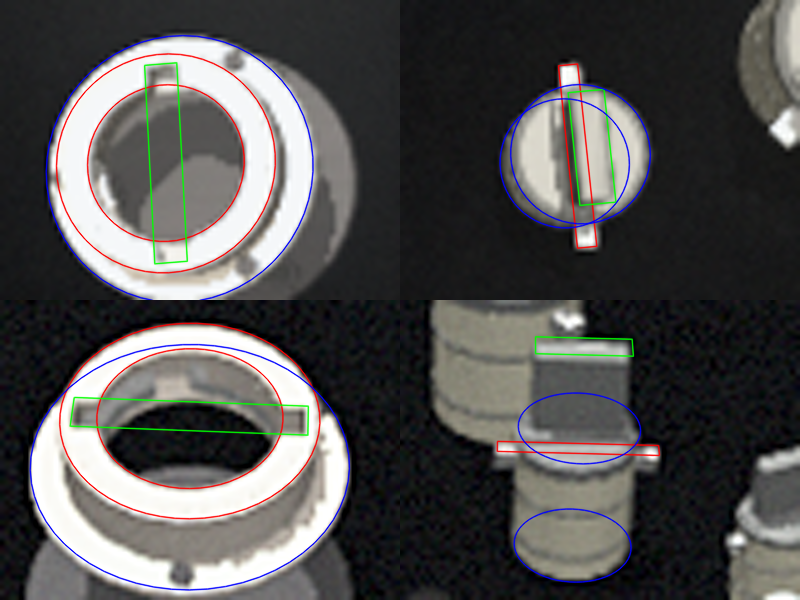

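The overlay matches in both views: stand at (0.559, 0.274) with yaw 4.5°, canister at (0.524, -0.034) with yaw 5.3°. Next I'll go above the canister with the gripper half open to stay clear of the large one.

send_rows --plan '[[[0,0,-0.0756,0,0,0,0.5],[0,0,-0.0756,0,0,0,0.5],[0,0,-0.0756,0,0,0,0.5],[0,0,-0.0756,0,0,0,0.5],[0,0,0,-0.03,-0.07,0,0.5],[0,0,0,-0.05,-0.134,0,0.5],[0,0,0,-0.05,-0.134,0,0.5],[0,0,0,-0.05,-0.134,0,0.5],[0,0,0,-0.05,-0.134,0,0.5],[0,0,0,-0.05,-0.134,0,0.5],[0,0,0,-0.05,-0.134,0,0.5],[0,0,0,-0.05,-0.134,0,0.5],[0,0,0,-0.05,-0.134,0,0.5],[0,0,0,-0.05,-0.134,0,0.5],[0,0,0,-0.05,-0.134,0,0.5],[0,0,0,-0.05,-0.134,0,0.5],[0,0,0,-0.05,-0.134,0,0.5],[0,0,0,-0.05,-0.134,0,0.5],[0,0,0,-0.05,-0.134,0,0.5],[0,0,0,-0.05,-0.134,0,0.5]]]' --squeeze 40

```text
clock: 1.77
position: [0.4149, 0.1831, 0.2498]
ee_rot: [-0.046, 0.999, 0.0, -0.0]
ft_force: [0.3, 0.2, 0.4]
grip_width: 0.499
grasp_force: 0.0
```

```bash
cat >> h.py <<'E'
from scipy.spatial.transform import Rotation as Ro
def to(x,y,z,ydeg):
    "remaining turn (units) and then shift (units, in the final tool axes) to a tool-down pose with tool y at ydeg"
    o=get_obs(); R=Ro.from_quat(o["ee_rot"]); a=np.deg2rad(ydeg)
    Y=np.array([np.cos(a),np.sin(a),0]); Z=np.array([0,0,-1.]); G=Ro.from_matrix(np.c_[np.cross(Y,Z),Y,Z])
    y=R.apply([0,1,0]); print("t",round(o["clock"],2),"pos",o["position"].round(4),"ydeg",np.rad2deg(np.arctan2(y[1],y[0])).round(2),"F",o["ft_force"].round(1),"M",o["torque"].round(2),"w",round(o["grip_width"],3),"g",round(o["grasp_force"],1))
    print("turn",((R.inv()*G).as_rotvec()/1.5).round(4),"shift",(G.inv().apply(np.array([x,y_t:=0,z])*0+np.array([x,y0(y),z])-o["position"])/.2).round(4)) if 0 else None
    print("turn",((R.inv()*G).as_rotvec()/1.5).round(4),"shift",(G.inv().apply(np.array(TG)-o["position"])/.2).round(4)) if 0 else None
    return R,G,o
E
python3 - <<'E'
s=open('h.py').read().split("def to(")[0]
s+='''def to(p,ydeg):
    "remaining turn (units), then shift (units, final tool axes) to a tool-down pose with tool y at ydeg"
    o=get_obs(); R=Ro.from_quat(o["ee_rot"]); a=np.deg2rad(ydeg)
    Y=np.array([np.cos(a),np.sin(a),0]); Z=np.array([0,0,-1.]); G=Ro.from_matrix(np.c_[np.cross(Y,Z),Y,Z]); y=R.apply([0,1,0])
    print("t",round(o["clock"],2),"pos",o["position"].round(4),"ydeg",np.rad2deg(np.arctan2(y[1],y[0])).round(2),"F",o["ft_force"].round(1),"w",round(o["grip_width"],3),"g",round(o["grasp_force"],1),"q",o["joint_pos"].round(2))
    print("turn",((R.inv()*G).as_rotvec()/1.5).round(4),"shift",(G.inv().apply(np.array(p)-o["position"])/.2).round(4))
'''
open('h.py','w').write(s)
E
python3 -c "
from h import *
to([.5241,-.0336,.25],95.3)"
```

```text
t 1.77 pos [0.4149 0.1831 0.2498] ydeg 95.26 F [0.3 0.2 0.4] w 0.499 g 0.0 q [-0.73 -0.06  0.2   1.9   0.01  1.3   1.14]
turn [ 0.     -0.0002 -0.0005] shift [-4.4350e-01 -1.1295e+00 -8.0000e-04]
```

send_rows --plan '[[[0,0,0,-0.049,-0.125,0,0.5],[0,0,0,-0.049,-0.125,0,0.5],[0,0,0,-0.049,-0.125,0,0.5],[0,0,0,-0.049,-0.125,0,0.5],[0,0,0,-0.049,-0.125,0,0.5],[0,0,0,-0.049,-0.125,0,0.5],[0,0,0,-0.049,-0.125,0,0.5],[0,0,0,-0.049,-0.125,0,0.5],[0,0,0,-0.049,-0.1,0,0.5],[0,0,0,0,0,0,0.5],[0,0,0,0,0,0,0.5],[0,0,0,0,0,0,0.5]]]'

```text
clock: 2.77
position: [0.5223, -0.0257, 0.2496]
ee_rot: [-0.046, 0.999, 0.0, -0.0]
ft_force: [-0.6, 0.5, -0.4]
grip_width: 0.502
grasp_force: 0.0
```

```bash
python3 -c "
from h import *
to([.5241,-.0336,.25],95.3)"
```

```text
t 2.77 pos [ 0.5223 -0.0257  0.2496] ydeg 95.29 F [-0.6  0.5 -0.4] w 0.502 g 0.0 q [-0.48  0.1   0.47  1.75 -0.05  1.3   1.67]
turn [ 0.0002 -0.0006 -0.0001] shift [-0.0052 -0.0404 -0.0019]
```

send_rows --plan '[[[0,0,0,-0.005,-0.04,0,0.5],[0,0,0,0,0,0.1,0.5],[0,0,0,0,0,0.12,0.5],[0,0,0,0,0,0.12,0.5],[0,0,0,0,0,0.12,0.5],[0,0,0,0,0,0.12,0.5],[0,0,0,0,0,0.1,0.5],[0,0,0,0,0,0.06,0.5],[0,0,0,0,0,0.028,0.5],[0,0,0,0,0,0,0.5],[0,0,0,0,0,0,0.5],[0,0,0,0,0,0,0.35],[0,0,0,0,0,0,0.25],[0,0,0,0,0,0,0],[0,0,0,0,0,0,0],[0,0,0,0,0,0,0],[0,0,0,0,0,0,0],[0,0,0,0,0,0,0]]]' --squeeze 40

```text
clock: 4.27
position: [0.5251, -0.0342, 0.0973]
ee_rot: [-0.046, 0.999, 0.0, 0.001]
ft_force: [-0.6, -0.2, 6.3]
grip_width: 0.153
grasp_force: 43.0
```

```bash
python3 -c "
from h import *
to([.5241,-.0336,.25],95.3)"
```

```text
t 4.27 pos [ 0.5251 -0.0342  0.0973] ydeg 95.26 F [-0.6 -0.2  6.3] w 0.153 g 43.0 q [-0.43  0.27  0.46  1.92 -0.15  0.98  1.76]
turn [ 0.0002  0.0011 -0.0004] shift [ 0.0047  0.0034 -0.7636]
```

send_rows --plan '[[[0,0,0,0,0,-0.05,0],[0,0,0,0,0,-0.1,0],[0,0,0,0,0,-0.12,0],[0,0,0,0,0,-0.12,0],[0,0,0,0,0,-0.12,0],[0,0,0,0,0,-0.12,0],[0,0,0,0,0,-0.11,0],[0,0,0.0093,0,0,0,0],[0,0,0,-0.026,0.07,0,0],[0,0,0,-0.026,0.126,0,0],[0,0,0,-0.026,0.126,0,0],[0,0,0,-0.026,0.126,0,0],[0,0,0,-0.026,0.126,0,0],[0,0,0,-0.026,0.126,0,0],[0,0,0,-0.026,0.126,0,0],[0,0,0,-0.026,0.126,0,0],[0,0,0,-0.026,0.126,0,0],[0,0,0,-0.026,0.126,0,0],[0,0,0,-0.026,0.126,0,0],[0,0,0,-0.026,0.126,0,0]]]' --squeeze 60

```text
clock: 5.93
position: [0.5636, 0.2619, 0.2439]
ee_rot: [-0.039, 0.999, -0.0, -0.001]
ft_force: [0.2, 0.9, -1.5]
grip_width: 0.158
grasp_force: 58.6
```

send_rows --plan '[[[0,0,0,0,0,0,0],[0,0,0,0,0,0,0],[0,0,0,0,0,0,0]]]'

```text
clock: 6.18
position: [0.5639, 0.26, 0.2439]
ee_rot: [-0.039, 0.999, -0.001, -0.0]
ft_force: [-0.6, -1.5, -1.9]
grip_width: 0.158
grasp_force: 58.7
```

```bash
python3 -c "
from h import *
to([.559,.2739,.24],94.5)"
```

```text
t 6.18 pos [0.5639 0.26   0.2439] ydeg 94.42 F [-0.6 -1.5 -1.9] w 0.158 g 58.7 q [-0.75  0.33  0.31  1.5  -0.1   1.33  1.22]
turn [-0.0008 -0.0005 -0.0009] shift [0.0188 0.0712 0.0197]
```

send_rows --plan '[[[0,0,0,0.019,0.071,0,0],[0,0,0,0,0,0.08,0],[0,0,0,0,0,0.06,0],[0,0,0,0,0,0,0],[0,0,0,0,0,0,0],[0,0,0,0,0,0,0],[0,0,0,0,0,0,0]]]'

```text
clock: 6.77
position: [0.5596, 0.2745, 0.2172]
ee_rot: [-0.039, 0.999, 0.0, 0.001]
ft_force: [0.5, -0.4, -1.9]
grip_width: 0.158
grasp_force: 58.7
```

```bash
python3 - <<'E'
from h import *
to([.559,.2739,.215],94.5)
s=[.559,.2739]; p=get_obs()["position"]
t=optics.camera("top")[:,:,::-1].copy(); S=optics.camera("side")[:,:,::-1].copy()
cv2.imwrite("pics/top1.png",t); cv2.imwrite("pics/side1.png",S)
cv=stand_curves(s,.0778)+can_curves(p,np.deg2rad(4.5),p[2]-.096)
cv2.imwrite("pics/o2.png",np.hstack([crop(S,"side",225,200,100,120,4,[]),crop(S,"side",225,200,100,120,4,cv)]))
E
```

```text
t 6.77 pos [0.5596 0.2745 0.2172] ydeg 94.42 F [ 0.5 -0.4 -1.9] w 0.158 g 58.7 q [-0.76  0.35  0.3   1.53 -0.11  1.28  1.2 ]
turn [ 0.0003  0.0007 -0.001 ] shift [ 0.003  -0.0026  0.0112]
```

View pics/o2.png

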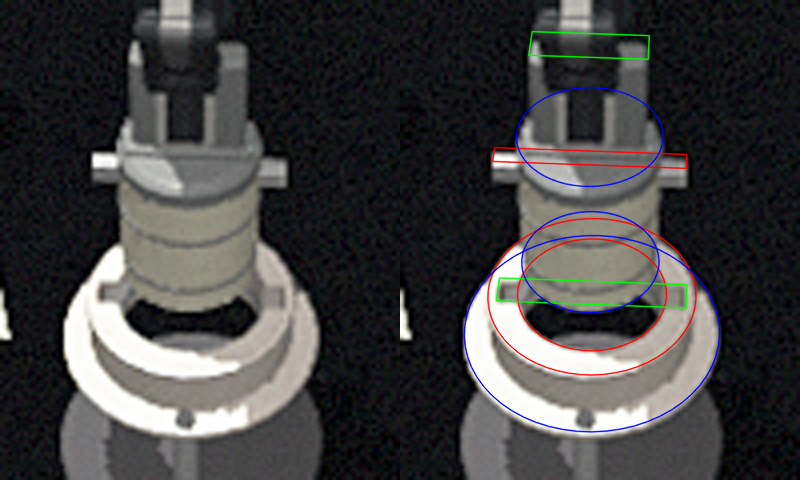

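The held canister matches its overlay: lug ends are at side crop x 92 and 287 against 93 and 287 in the model, and the bottom edge is at 312. The lugs line up over the gaps. Lowering in steps.

send_rows --plan '[[[0,0,0,0.003,-0.003,0,0],[0,0,0,0,0,0.03,0],[0,0,0,0,0,0.03,0],[0,0,0,0,0,0.03,0],[0,0,0,0,0,0.03,0],[0,0,0,0,0,0.03,0],[0,0,0,0,0,0.03,0],[0,0,0,0,0,0.03,0],[0,0,0,0,0,0.03,0],[0,0,0,0,0,0.03,0],[0,0,0,0,0,0,0],[0,0,0,0,0,0,0],[0,0,0,0,0,0,0]]]'

```text
clock: 7.95
position: [0.5587, 0.2742, 0.1627]
ee_rot: [-0.039, 0.999, 0.0, 0.0]
ft_force: [0.1, -0.0, -0.8]
grip_width: 0.156
grasp_force: 58.8
```

```bash
python3 - <<'E'
from h import *
to([.559,.2739,.131],94.5)
p=get_obs()["position"]
t=optics.camera("top")[:,:,::-1].copy(); S=optics.camera("side")[:,:,::-1].copy()
cv2.imwrite("pics/o3.png",np.hstack([crop(S,"side",230,230,80,80,5,[]),crop(t,"top",150,180,80,80,5,[])]))
E
```

```text
t 7.95 pos [0.5587 0.2742 0.1627] ydeg 94.46 F [ 0.1 -0.  -0.8] w 0.156 g 58.8 q [-0.76  0.39  0.29  1.59 -0.12  1.18  1.21]
turn [ 0.0002  0.0003 -0.0005] shift [-0.0013 -0.0017  0.1585]
```

View pics/o3.png

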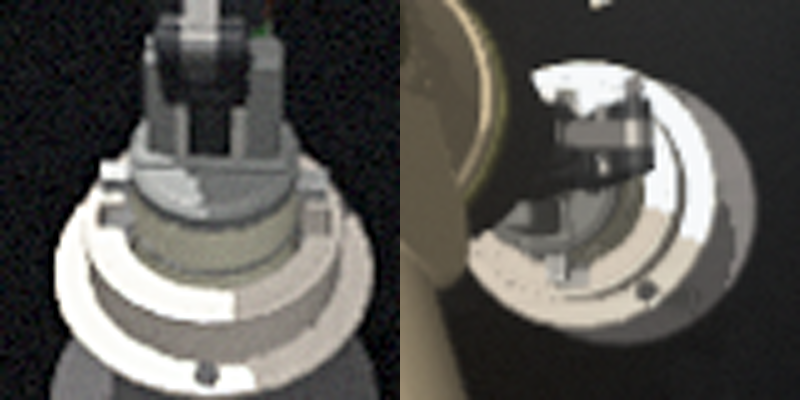

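The body is inside the bore without contact, and both lugs sit just above their gaps (side crop (115,172) and (312,187) over (115,212) and (317,220)). Lowering onto the ledge.

send_rows --plan '[[[0,0,0,0,0,0.02,0],[0,0,0,0,0,0.02,0],[0,0,0,0,0,0.02,0],[0,0,0,0,0,0.02,0],[0,0,0,0,0,0.02,0],[0,0,0,0,0,0,0],[0,0,0,0,0,0,0]]]'

```text
clock: 8.63
position: [0.5584, 0.274, 0.142]
ee_rot: [-0.039, 0.999, -0.0, -0.0]
ft_force: [0.2, -0.3, -2.2]
grip_width: 0.154
grasp_force: 58.8
```

send_rows --plan '[[[0,0,0,0,0,0.015,0],[0,0,0,0,0,0.015,0],[0,0,0,0,0,0.01,0],[0,0,0,0,0,0,0],[0,0,0,0,0,0,0]]]'

```text
clock: 9.05
position: [0.5585, 0.2741, 0.1343]
ee_rot: [-0.039, 0.999, -0.0, -0.0]
ft_force: [-0.4, 0.3, -1.4]
grip_width: 0.158
grasp_force: 58.8
```

send_rows --plan '[[[0,0,0,0,0,0.005,0],[0,0,0,0,0,0.005,0],[0,0,0,0,0,0,0],[0,0,0,0,0,0,0]]]'

```text
clock: 9.38
position: [0.5585, 0.2742, 0.1324]
ee_rot: [-0.039, 0.999, 0.0, -0.0]
ft_force: [0.1, 0.4, -1.1]
grip_width: 0.156
grasp_force: 58.9
```

send_rows --plan '[[[0,0,0,0,0,0.005,0],[0,0,0,0,0,0,0],[0,0,0,0,0,0,0]]]'

```text
clock: 9.63
position: [0.5586, 0.2742, 0.1323]
ee_rot: [-0.039, 0.999, 0.0, 0.0]
ft_force: [-3.2, -1.1, 6.4]
grip_width: 0.157
grasp_force: 60.0
```

The lugs rest on the ledge: contact at TCP z 0.132 with about 6 N. Turning clockwise to just before the notch range.

send_rows --plan '[[[0,0,0.0349,0,0,0,0],[0,0,0.0349,0,0,0,0],[0,0,0.0349,0,0,0,0],[0,0,0.0349,0,0,0,0],[0,0,0,0,0,0,0],[0,0,0,0,0,0,0]]]'

```text
clock: 10.13
position: [0.5591, 0.2744, 0.1323]
ee_rot: [0.065, 0.998, 0.001, 0.001]
ft_force: [0.6, -1.2, 5.6]
grip_width: 0.158
grasp_force: 59.8
```

```bash
python3 -c "
from h import *
to([.559,.2739,.131],70.5); print(get_obs()['torque'])"
```

```text
t 10.13 pos [0.5591 0.2744 0.1323] ydeg 82.54 F [ 0.6 -1.2  5.6] w 0.158 g 59.8 q [-0.78  0.42  0.32  1.62 -0.14  1.12  1.02]
turn [0.0009 0.0008 0.1401] shift [-0.0004 -0.0027  0.0065]
[-0.03955331  0.00227968 -0.16179478]
```

send_rows --plan '[[[0,0,0.0349,0,0,0.001,0],[0,0,0.0349,0,0,0.001,0],[0,0,0.0349,0,0,0,0],[0,0,0.0349,0,0,0,0],[0,0,0,0,0,0,0],[0,0,0,0,0,0,0]]]'

```text
clock: 10.63
position: [0.5593, 0.2746, 0.1323]
ee_rot: [0.169, 0.986, 0.001, 0.001]
ft_force: [-0.3, -0.9, 8.5]
grip_width: 0.152
grasp_force: 60.2
```

send_rows --plan '[[[0,0,0.0232,0,0,0,0],[0,0,0.0232,0,0,0,0],[0,0,0,0,0,0,0],[0,0,0,0,0,0,0]]]'

```text
clock: 10.97
position: [0.5594, 0.2745, 0.1323]
ee_rot: [0.203, 0.979, 0.001, 0.001]
ft_force: [0.4, -0.1, 7.8]
grip_width: 0.152
grasp_force: 60.2
```

send_rows --plan '[[[0,0,0.0232,0,0,0,0],[0,0,0.0232,0,0,0,0],[0,0,0,0,0,0,0],[0,0,0,0,0,0,0]]]'

```text
clock: 11.3
position: [0.5594, 0.2746, 0.1323]
ee_rot: [0.237, 0.972, 0.001, 0.001]
ft_force: [0.1, 0.5, 8.7]
grip_width: 0.154
grasp_force: 60.2
```

send_rows --plan '[[[0,0,0.0232,0,0,0,0],[0,0,0.0232,0,0,0,0],[0,0,0,0,0,0,0],[0,0,0,0,0,0,0]]]'

```text
clock: 11.63
position: [0.5593, 0.2746, 0.1322]
ee_rot: [0.27, 0.963, 0.001, 0.001]
ft_force: [-0.7, -0.4, 8.1]
grip_width: 0.156
grasp_force: 60.2
```

send_rows --plan '[[[0,0,0.0232,0,0,0,0],[0,0,0.0232,0,0,0,0],[0,0,0,0,0,0,0],[0,0,0,0,0,0,0]]]'

```text
clock: 11.97
position: [0.5593, 0.2745, 0.1323]
ee_rot: [0.304, 0.953, 0.001, 0.001]
ft_force: [-0.5, -0.8, 8.8]
grip_width: 0.158
grasp_force: 60.2
```

send_rows --plan '[[[0,0,0.0232,0,0,0,0],[0,0,0.0232,0,0,0,0],[0,0,0,0,0,0,0],[0,0,0,0,0,0,0]]]'

```text
clock: 12.3
position: [0.5594, 0.2745, 0.1323]
ee_rot: [0.337, 0.942, 0.001, 0.001]
ft_force: [0.2, -0.5, 8.0]
grip_width: 0.158
grasp_force: 60.2
```

send_rows --plan '[[[0,0,0.0232,0,0,0,0],[0,0,0.0232,0,0,0,0],[0,0,0,0,0,0,0],[0,0,0,0,0,0,0]]]'

```text
clock: 12.63
position: [0.5593, 0.2746, 0.1323]
ee_rot: [0.369, 0.929, 0.001, 0.001]
ft_force: [-0.9, -0.7, 8.1]
grip_width: 0.155
grasp_force: 60.2
```

send_rows --plan '[[[0,0,0.0232,0,0,0,0],[0,0,0.0232,0,0,0,0],[0,0,0,0,0,0,0],[0,0,0,0,0,0,0]]]'

```text
clock: 12.97
position: [0.5594, 0.2745, 0.1322]
ee_rot: [0.401, 0.916, 0.001, 0.001]
ft_force: [-0.7, 0.1, 7.6]
grip_width: 0.155
grasp_force: 60.2
```

send_rows --plan '[[[0,0,0.0232,0,0,0,0],[0,0,0.0232,0,0,0,0],[0,0,0,0,0,0,0],[0,0,0,0,0,0,0]]]'

```text
clock: 13.3
position: [0.5593, 0.2745, 0.1323]
ee_rot: [0.433, 0.901, 0.001, 0.001]
ft_force: [-1.0, -0.5, 8.2]
grip_width: 0.151
grasp_force: 60.2
```

send_rows --plan '[[[0,0,0.0232,0,0,0,0],[0,0,0.0232,0,0,0,0],[0,0,0,0,0,0,0],[0,0,0,0,0,0,0]]]'

```text
clock: 13.63
position: [0.5594, 0.2745, 0.1323]
ee_rot: [0.464, 0.886, 0.001, 0.001]
ft_force: [-0.5, 1.0, 8.5]
grip_width: 0.155
grasp_force: 60.2
```

send_rows --plan '[[[0,0,0.0232,0,0,0,0],[0,0,0.0232,0,0,0,0],[0,0,0,0,0,0,0],[0,0,0,0,0,0,0]]]'

```text
clock: 13.97
position: [0.5594, 0.2746, 0.1322]
ee_rot: [0.495, 0.869, 0.001, 0.001]
ft_force: [-0.1, -0.1, 7.9]
grip_width: 0.158
grasp_force: 60.2
```

send_rows --plan '[[[0,0,0.0232,0,0,0,0],[0,0,0.0232,0,0,0,0],[0,0,0,0,0,0,0],[0,0,0,0,0,0,0]]]'

```text
clock: 14.3
position: [0.5594, 0.2745, 0.1322]
ee_rot: [0.525, 0.851, 0.001, 0.001]
ft_force: [-0.4, -0.0, 6.5]
grip_width: 0.157
grasp_force: 60.1
```

send_rows --plan '[[[0,0,0.0232,0,0,0,0],[0,0,0,0,0,0,0],[0,0,0,0,0,0,0]]]'

```text
clock: 14.55
position: [0.5594, 0.2745, 0.1321]
ee_rot: [0.539, 0.842, 0.001, 0.001]
ft_force: [0.1, 0.1, 8.2]
grip_width: 0.155
grasp_force: 60.0
```

send_rows --plan '[[[0,0,0.0232,0,0,0,0],[0,0,0.0116,0,0,0,0],[0,0,0,0,0,0,0],[0,0,0,0,0,0,0]]]'

```text
clock: 14.88
position: [0.5594, 0.2746, 0.1317]
ee_rot: [0.561, 0.828, 0.001, 0.001]
ft_force: [3.9, 1.8, 4.7]
grip_width: 0.152
grasp_force: 59.6
```

send_rows --plan '[[[0,0,0.0116,0,0,0,0],[0,0,0,0,0,0,0],[0,0,0,0,0,0,0]]]'

```text
clock: 15.13
position: [0.5581, 0.2739, 0.1305]
ee_rot: [0.569, 0.822, -0.0, -0.0]
ft_force: [3.0, 2.1, -0.2]
grip_width: 0.158
grasp_force: 59.0
```

```bash
python3 -c "
from h import *
to([.559,.2739,.126],20); print(get_obs()['torque'])"
```

```text
t 15.13 pos [0.5581 0.2739 0.1305] ydeg 20.67 F [ 3.   2.1 -0.2] w 0.158 g 59.0 q [-0.93  0.45  0.52  1.63 -0.24  1.12  0.01]
turn [-0.0007  0.      0.0078] shift [-0.0017  0.0041  0.0227]
[ 0.36600369 -0.79252838 -0.10647678]
```

The force vanished and z fell at about 74°, so the notch is found. Lowering.

send_rows --plan '[[[0,0,0,0,0,0.005,0],[0,0,0,0,0,0.005,0],[0,0,0,0,0,0,0],[0,0,0,0,0,0,0]]]'

```text
clock: 15.47
position: [0.5583, 0.274, 0.1285]
ee_rot: [0.569, 0.822, -0.0, -0.0]
ft_force: [1.8, 1.4, -1.8]
grip_width: 0.153
grasp_force: 58.7
```

send_rows --plan '[[[0,0,0.005,0,0,0.005,0],[0,0,0.005,0,0,0.005,0],[0,0,0,0,0,0,0],[0,0,0,0,0,0,0]]]'

```text
clock: 15.8
position: [0.5581, 0.274, 0.1266]
ee_rot: [0.575, 0.818, -0.001, -0.0]
ft_force: [-0.4, 0.5, -1.1]
grip_width: 0.16
grasp_force: 58.8
```

send_rows --plan '[[[0,0,0,0,0,0.005,0],[0,0,0,0,0,0,0],[0,0,0,0,0,0,0]]]'

```text
clock: 16.05
position: [0.5583, 0.2741, 0.1263]
ee_rot: [0.575, 0.818, -0.0, -0.0]
ft_force: [-3.1, -1.2, 4.7]
grip_width: 0.157
grasp_force: 59.5
```

Seated 6 mm below the ledge, at the notch floor. Taking the load off, opening and retreating upward.

send_rows --plan '[[[0,0,0,0,0,-0.003,0],[0,0,0,0,0,0,0],[0,0,0,0,0,0,0.25],[0,0,0,0,0,0,0.4],[0,0,0,0,0,0,0.5],[0,0,0,0,0,0,0.5],[0,0,0,0,0,0,0.5],[0,0,0,0,0,0,0.5],[0,0,0,0,0,-0.03,0.5],[0,0,0,0,0,-0.06,0.5],[0,0,0,0,0,-0.1,0.5],[0,0,0,0,0,-0.12,0.5],[0,0,0,0,0,-0.12,0.5],[0,0,0,0,0,-0.12,0.5],[0,0,0,0,0,-0.1,0.5],[0,0,0,0,0,0,0.5],[0,0,0,0,0,0,0.5],[0,0,0,0,0,0,0.5]]]'

```text
clock: 17.55
position: [0.5584, 0.2741, 0.2567]
ee_rot: [0.575, 0.818, 0.0, -0.0]
ft_force: [0.9, 0.3, -0.5]
grip_width: 0.5
grasp_force: 0.0
```

```bash
python3 - <<'E'
from h import *
to([.559,.2739,.126],20)
t=optics.camera("top")[:,:,::-1].copy(); S=optics.camera("side")[:,:,::-1].copy()
cv=can_curves([.559,.274],np.deg2rad(19.8-90),.029)
cv2.imwrite("pics/o4.png",np.vstack([np.hstack([crop(S,"side",235,220,80,60,5,[]),crop(S,"side",235,220,80,60,5,cv)]),np.hstack([crop(t,"top",150,180,80,60,5,[]),cv2.resize(t,(400,300))])]))
E
```

```text
t 17.55 pos [0.5584 0.2741 0.2567] ydeg 19.76 F [ 0.9  0.3 -0.5] w 0.5 g 0.0 q [-0.96  0.35  0.56  1.49 -0.19  1.36 -0.05]
turn [ 0.     -0.0002 -0.0028] shift [-0.002   0.0027  0.6535]
```

View pics/o4.png

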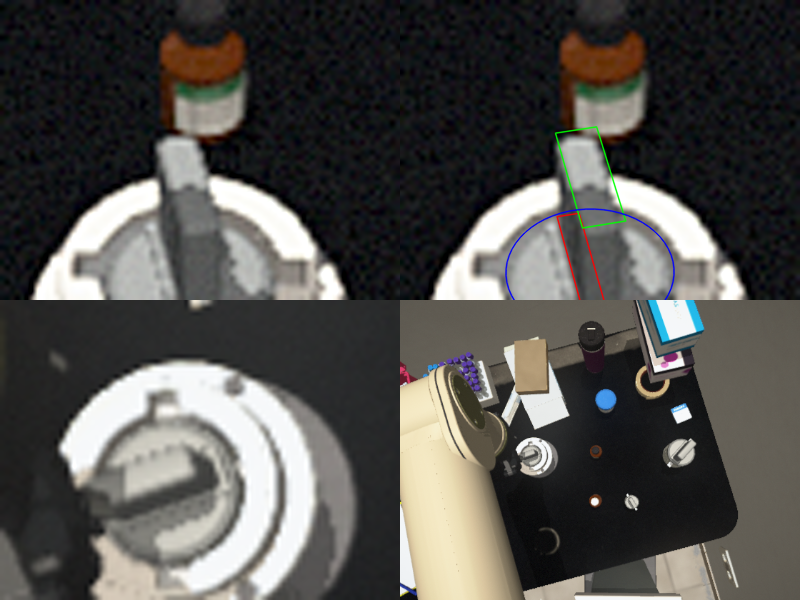

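The canister sits level in the ring with its bar turned about 75°. Side overlay: the lid ellipse matches. The bottles and cup haven't moved, and the gripper is clear.

```bash
python3 -c "
from workcell import job
print(job.hand_in())"
```

```text
the job is handed in; nothing more can be done
None
```

The canister is hanging in the stand with its lugs in the notches, found by feel about 75° clockwise of the gaps; contact forces read about 9 N at most, the bottles and cup were left where they stood, and the job is handed in (no verdict was returned).

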